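# Clamp the citrus reamer in the one-handed counter chuck

### The arm

A 7-joint arm with a two-finger parallel gripper is mounted at the origin on the work surface. World frame = base frame: x ahead of the robot, y to its left, z up, the work surface at z = 0. Lengths are in mm, angles in rad, forces in N, time in s.
With the tool pointing down it reaches from about 400 to 850 mm from the base axis. Payload 4.5 kg.
Tool frame: the origin (TCP) lies midway between the tips of the shut fingers; the grasp point (between the pads) lies arm.grip_depth behind it (arm.grip_depth is the distance from the TCP to the grasp point, in mm); z points along the fingers, x is the direction in which the jaws open and shut, and the axes are right-handed (so a half turn about z gives the same grasp; the last joint's range is limited). The gripper opens to 88 mm and grips with 3 to 60 N. Pads are 18 mm wide; open, the fingers measure 123 mm over their backs; the gripper's body (75 mm by 187 mm) begins 45 mm behind the grasp point.
Start: joints at [-1.218, 0.689, -0.195, 1.565, 0.157, 0.902, -0.215], TCP at [195.873, 593.538, 238.743] pointing down, gripper open.
Joint ranges: [-3.01, 3.01], [-0.46, 2.08], [-1.47, 1.51], [0.13, 2.56], [-1, 4.14], [0.04, 2.09], [-2.66, 2.66]. Speed limits (rad/s): [2.57, 2.57, 3.14, 3.14, 3.14, 3.14, 3.14].

### API

Orientations are given as a unit quaternion [x, y, z, w].
In Python, from plant import arm, vision gives the robot as it stands. Calls block until the motion is done:
- arm.move_ptp(position, orientation): joint-space move of the TCP to a pose.
- arm.line_to(position, ori=None, vel=150, guard=None): straight line of the TCP; ori=None keeps the orientation; vel is the mean speed in mm/s. With guard (N) it stops when the force on the tool has changed by that much, and returns True; else False.
- arm.movej(angles): joint-space move.
- arm.move_gripper(opening): finger opening in mm; the grip force is fixed at half the most; returns when the fingers have stopped.
- arm.dwell(seconds).
- arm.solve_ik(position, orientation): joint angles nearest the present ones, or None.
- arm.state(): the state.
- vision.get_image(name): name is "scene" or "top"; returns the picture (420x560x3 uint8, red, green, blue); there is no depth.
- vision.camera_params(name): a dict with "intrinsics" (3x3 intrinsics, pixels), "k1" (the pictures are not rectified: a ray, as slopes to the right and down, at radius r is drawn at 1 + k1 r^2 times it, then the intrinsics apply), "extrinsics" (4x4, takes a point from camera to world coordinates). Camera axes: x right, y down, z forward; pixel columns grow to the right and rows downward; lengths in mm; the calibration is good to about 2 mm. A picture is of the moment at which its call begins. camera_params takes no time and is no camera call.
A pose or a line that the arm cannot do raises arm.IKError and nothing moves.
- arm.hand_in(): hands the job in, once; it reports no verdict.
The state is a dict: "time_s": time; "joint_positions": joint angles; "qd": joint speeds; "effort": joint torques, N m; "position": TCP position; "tcp_rot": TCP orientation; "wrist_force": force on the tool from outside, world axes, zero at the start; "wrist_torque": the same for the moment, N m; "width": finger opening in mm.
Only numpy, scipy, OpenCV 4.12 (cv2) and the standard library are available. Lean on these libraries where they do the work, as an engineer would, in place of code of your own. Each camera call takes 0.05 s, during which the arm holds its last target. There are 200 camera calls.

### The job

Take the ribbed, dome-headed citrus reamer out of the wooden block, stand it shank down on the floor of the open chuck, and swing the sleeve handle clockwise (seen from above) until the jaws grip the shank firmly. Leave the reamer standing upright in the closed chuck and let go.

Things in the scene. Friction and masses are not known exactly. Their poses are not given: they have to be found in the camera images.
- reamer_head (a point): Citrus reamer, pale wood, 93 mm tall, 90 g: round shank 20 mm wide, 55 mm long, flat foot; cylindrical head 36 mm wide, 22 mm high; ribbed dome. Point: on the axis, mid-cylinder (grip here), 66 mm above the foot; z up. Starts 25 mm deep in a wooden block 40 mm high. Two other inserts (flat 44 mm disc; three spikes), no taller, stand in the same row along its y axis, holes 85 mm apart.
- chuck_mouth (a point): Centre of the mouth of the steel chuck fixed on the counter, on its axis, level with the sleeve's top, 56 mm above the counter; z up. Its flat floor, where the shank's foot stands, is 34 mm lower (a standing reamer's head point is 32 mm above the mouth). Three coupled jaws, tops 5 mm below the mouth, leave a central opening 40 mm wide at sleeve 0, 16 mm less per rad.
- sleeve (a joint): Turn of the chuck's sleeve (92 mm wide), rad: 0 open, grows clockwise seen from above, closing the jaws. Starts at 0 to 0.25. The jaws meet the 20 mm shank at 1.25 and the handle turns stiff; push on with 10 to 15 N to about 1.33 for a firm grip (let go, it springs back to about 1.28; an empty chuck runs on to 1.6). Friction takes 3 N at the handle and keeps it where left.
- sleeve_handle (a point): Grip point of the sleeve's handle: an upright black round post 18 mm wide, from 58 to 102 mm above the counter, on a flat steel arm. The point is on the post's axis, 82 mm above the counter, 90 mm from the chuck's axis, and circles that axis as the sleeve turns. Pinch or push it from above; it starts on the chuck's robot side.
Things that resemble listed ones, but are neither listed nor needed, are in the scene too. What is shaped like the part that bears reamer_head but black or red is not meant. Leave any turquoise look-alike of the part that bears chuck_mouth alone.

How it is judged:
By the outcome, as a careful person would: the job done as asked, in the order asked, and still so for the second after the job is handed in, with the robot touching nothing.
It also fails if it takes over 56 s, if anything falls off the work surface, if the arm or the gripper's body presses on something with over 40 N, if the wrist force passes 120 N, or if a joint passes its speed limit or range.

## Working session

There is one attempt and no reset: what is moved stays moved. The work goes in short steps, each a Python script; the robot and the scene stay as the last script left them, time stands still between calls to the robot, and variables do not carry over. Pictures are saved under pics/ and viewed, about 8 in all and at most 12, crops included, and the job is handed in when it is done.

```bash
mkdir -p pics; ls; cat > h.py <<'E'
import numpy as np, cv2
from plant import arm, vision
def pix(name,p):
    c=vision.camera_params(name);K=np.array(c["intrinsics"]);T=np.array(c["extrinsics"])
    q=np.linalg.inv(T)@np.r_[p,1];s=q[:2]/q[2];s=s*(1+c["k1"]*(s@s));return (K@np.r_[s,1])[:2]
def ray(name,u,v):
    c=vision.camera_params(name);K=np.array(c["intrinsics"]);T=np.array(c["extrinsics"])
    d=(np.linalg.inv(K)@[u,v,1])[:2];s=d.copy()
    for _ in range(20): s=d/(1+c["k1"]*(s@s))
    return T[:3,3],T[:3,:3]@np.r_[s,1]
def atz(name,u,v,z):
    o,d=ray(name,u,v);return o+d*(z-o[2])/d[2]
def save(name,f,crop=None,scale=1):
    im=vision.get_image(name)
    if crop: im=im[crop[1]:crop[3],crop[0]:crop[2]]
    im=cv2.resize(im,None,fx=scale,fy=scale,interpolation=cv2.INTER_CUBIC)
    cv2.imwrite("pics/"+f,im[:,:,::-1])
E
python3 - <<'E'
from h import *
save("top","t1.png",scale=1.42);save("scene","s1.png",scale=1.42)
for n in("top","scene"):
    c=vision.camera_params(n);print(n,np.round(c["extrinsics"],3).tolist(),np.round(c["intrinsics"],1).tolist(),c["k1"])
s=arm.state();print(s["time_s"],s["tcp_rot"],arm.grip_depth,s["width"])
E
```

```text
pics
top [[-0.021, -0.992, 0.122, 470.82], [-1.0, 0.023, 0.018, -39.077], [-0.021, -0.121, -0.992, 1226.144], [0.0, 0.0, 0.0, 1.0]] [[454.4, 0.0, 280.7], [0.0, 454.4, 213.1], [0.0, 0.0, 1.0]] 0.04934110110785387
scene [[-0.767, 0.509, -0.392, 1088.12], [0.642, 0.599, -0.478, 564.578], [-0.008, -0.618, -0.786, 1078.878], [0.0, 0.0, 0.0, 1.0]] [[473.0, 0.0, 278.9], [0.0, 473.0, 211.4], [0.0, 0.0, 1.0]] -0.035749699726216305
0.1 [ 8.10362222e-01  5.85928657e-01 -6.23377628e-04  5.37213136e-04] 18.700000000000003 88.45944742423396
```

View pics/t1.png

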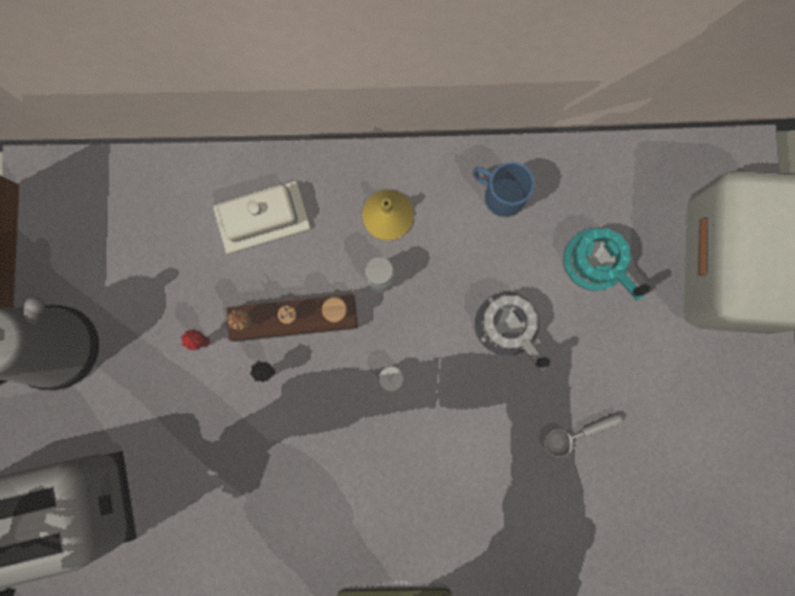

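View pics/s1.png

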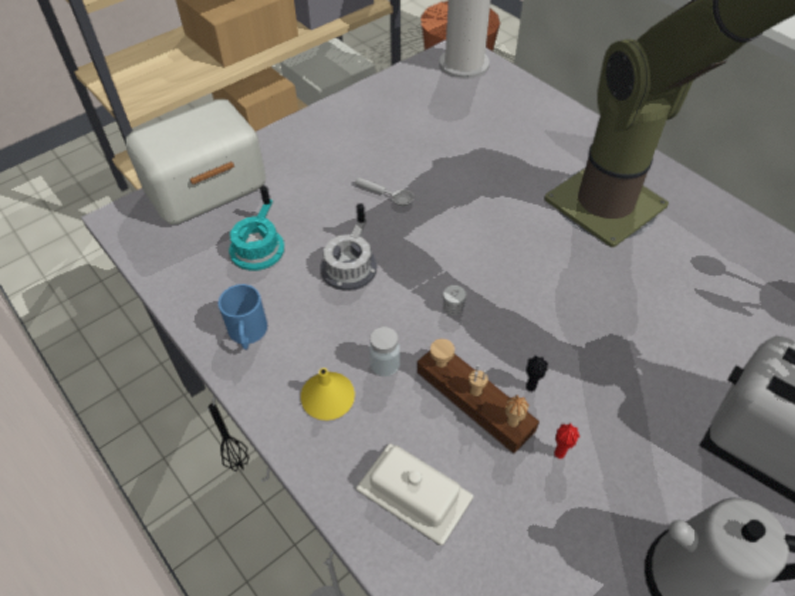

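The top view shows the chuck at (510,322), its black post at (543,362) and the ribbed reamer at (238,320), at the block's left (+y) end. In the scene view they are at (348,258), (361,214) and (516,410). I'll zoom in on them.

```bash
python3 - <<'E'
from h import *
t=vision.get_image("top");s=vision.get_image("scene")
def c(im,x,y,w=65,h=49): return cv2.resize(im[y-h:y+h,x-w:x+w],(400,300),interpolation=cv2.INTER_CUBIC)
m=np.vstack([np.hstack([c(t,190,222),c(t,365,232)]),np.hstack([c(s,350,280),c(s,248,170)])])
cv2.imwrite("pics/m1.png",m[:,:,::-1])
for nm,u,v,z in[("reamer",238,320,95),("disc",334,309,75),("chuck",510,321,56),("post",543,361,102)]:
    print(nm,atz("top",u/1.42,v/1.42,z).round(1))
for nm,u,v,z in[("reamer",516,405,95),("disc",442,350,75),("chuck",348,250,56),("post",361,207,102)]:
    print(nm,atz("scene",u/1.42,v/1.42,z).round(1))
E
```

```text
reamer [585.5 265.8  95. ]
disc [603.4  98.5  75. ]
chuck [ 576.3 -218.7   56. ]
post [ 501.7 -265.1  102. ]
reamer [588.3 264.9  95. ]
disc [598.2  94.9  75. ]
chuck [ 569.6 -222.2   56. ]
post [ 498.9 -265.4  102. ]
```

View pics/m1.png

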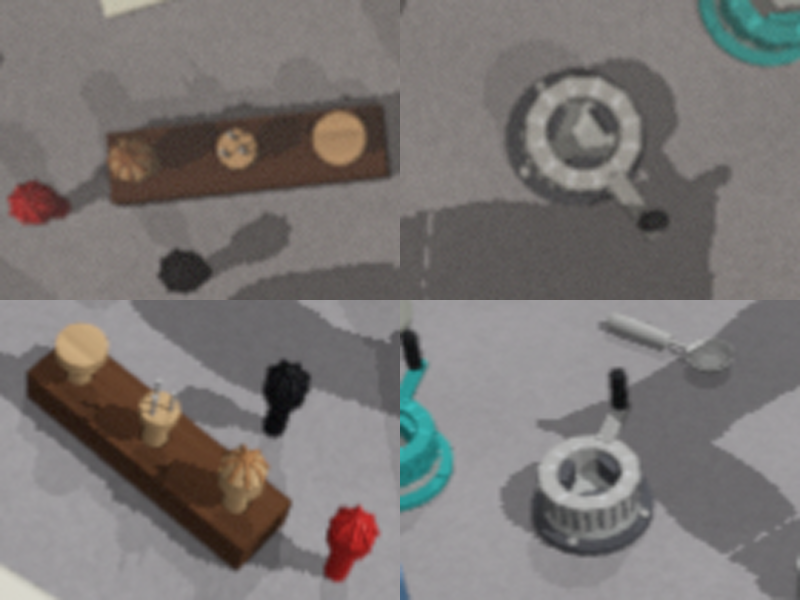

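```bash
cat >> h.py <<'E'
def tri(pt,ps):
    (a,d),(b,e)=ray("top",*pt),ray("scene",*ps)
    k=np.linalg.lstsq(np.c_[d,-e],b-a,rcond=None)[0];p,q=a+d*k[0],b+e*k[1]
    return ((p+q)/2).round(1),np.linalg.norm(p-q).round(1)
E
python3 - <<'E'
from h import *
k=400/130
T1=lambda u,v:(125+u/k,173+v/k);T2=lambda u,v:(300+u/k,183+v/k);S1=lambda u,v:(285+u/k,231+(v-300)/k);S2=lambda u,v:(183+u/k,121+(v-300)/k)
for n,a,b,z in[("reamer",T1(132,158),S1(243,468),90),("disc",T1(339,138),S1(81,343),None),("spike",T1(236,149),S1(159,406),None),("chuck",T2(583,131-0) if 0 else T2(183,131),S2(189,472),56),("post",T2(253,218),S2(219,374),102)]:
    print(n,tri(a,b), [atz(c,*q,z).round(1)[:2] for c,q in(("top",a),("scene",b))] if z else "")
E
```

```text
reamer (array([587.8, 265.8,  93.8]), np.float64(1.1)) [array([588.5, 266.4]), array([585.4, 265. ])]
disc (array([601.2,  97.3,  87.4]), np.float64(0.4)) 
spike (array([594.2, 181.9,  86.9]), np.float64(0.1)) 
chuck (array([ 576.2, -218. ,   60.8]), np.float64(2.3)) [array([ 577.5, -219.5]), array([ 573.1, -220.7])]
post (array([ 501.8, -262.7,  109. ]), np.float64(1.8)) [array([ 502.7, -264.8]), array([ 497.1, -267.9])]
```

```bash
cat >> h.py <<'E'
from scipy.spatial.transform import Rotation as Ro
def down(deg): 
    a=np.radians(deg);return Ro.from_matrix(np.array([[np.cos(a),np.sin(a),0],[np.sin(a),-np.cos(a),0],[0,0,-1]]).T.T).as_quat()
R=np.array([587.5,266.]);C=np.array([576.,-219.5]);P=np.array([501.,-265.]);G=arm.grip_depth
E
python3 - <<'E'
from h import *
print(Ro.from_quat(down(30)).as_matrix().round(2).tolist())
print("red",atz("top",193/1.42,340/1.42,75),"black",atz("top",262/1.42,371/1.42,75))
for n,p,z,L in[("R",R,81,(-22,158)),("C",C,90,(-22,158,-50,130)),("P0",P,90,(121,-59)),("P1",C+[-64,64],90,(45,-135,75,-105))]:
    for a in L:
        for dz in (0,100):
            q=arm.solve_ik([*p,z-G+dz],down(a)); print(n,a,dz,None if q is None else np.round(q,2))
E
```

```text
[[0.87, 0.5, 0.0], [0.5, -0.87, 0.0], [0.0, 0.0, -1.0]]
red [553.49135118 351.11431792  75.        ] black [495.44775038 227.49998441  75.        ]
R -22 0 [-0.52  0.94  0.04  1.63 -0.05  0.57 -0.83]
R -22 100 [-0.56  0.81  0.11  1.58 -0.12  0.76 -0.78]
R 158 0 [-0.19  1.   -0.59  1.61  0.74  0.77  1.64]
R 158 100 [-0.16  0.87 -0.65  1.56  0.62  0.92  1.74]
C -22 0 [ 0.34  0.9  -0.09  1.71  0.14  0.53 -0.22]
C -22 100 [ 0.28  0.76  0.02  1.66 -0.02  0.72 -0.08]
C 158 0 [ 0.73  1.04 -0.85  1.69  0.98  0.89  2.21]
C 158 100 [ 0.69  0.86 -0.76  1.64  0.7   0.94  2.43]
C -50 0 [ 0.27  0.9   0.03  1.72 -0.04  0.52 -0.54]
C -50 100 [ 0.21  0.76  0.15  1.67 -0.16  0.72 -0.44]
C 130 0 [ 0.68  1.01 -0.74  1.69  0.9   0.82  1.78]
C 130 100 [ 0.64  0.83 -0.65  1.64  0.62  0.89  2.01]
P0 121 0 [ 0.69  0.9  -0.49  1.86  0.74  0.57  1.83]
P0 121 100 [ 0.78  0.77 -0.64  1.8   0.63  0.79  1.92]
P0 -59 0 [ 0.38  0.86  0.04  1.87 -0.08  0.41 -0.55]
P0 -59 100 [ 0.32  0.71  0.14  1.82 -0.16  0.62 -0.47]
P1 45 0 [ 0.41  0.86 -0.34  1.96  0.64  0.44  0.38]
P1 45 100 [ 0.39  0.68 -0.3   1.9   0.33  0.61  0.67]
P1 -135 0 [-0.04  0.9   0.44  1.98 -0.85  0.46 -1.32]
P1 -135 100 [-0.26  0.85  0.87  1.93 -0.91  0.81 -1.23]
P1 75 0 [ 0.5   0.88 -0.49  1.95  0.82  0.52  0.73]
P1 75 100 [ 0.47  0.69 -0.43  1.9   0.46  0.65  1.07]
P1 -105 0 [ 0.09  0.86  0.21  1.97 -0.46  0.36 -1.18]
P1 -105 100 [-0.04  0.71  0.42  1.92 -0.49  0.61 -1.14]
```

```bash
python3 - <<'E'
from h import *
o=down(-22)
arm.move_ptp([*R,200],o); arm.move_gripper(64)
print(arm.line_to([*R,81-G],vel=120,guard=10),arm.state()["position"])
arm.move_gripper(20)
s=arm.state();print(s["width"],s["wrist_force"],s["time_s"])
arm.line_to([*R,81-G+70],vel=80)
s=arm.state();print(s["width"],s["wrist_force"],s["time_s"])
save("scene","s2.png",(180,60,480,360),2)
E
```

```text
False [588.15243364 266.23689328  63.12883275]
34.78269054916096 [0.10909774 0.73044958 1.2232478 ] 4.4417
34.9722846238409 [ 0.34153073 -0.42488724 -1.68013311] 5.4667
```

View pics/s2.png

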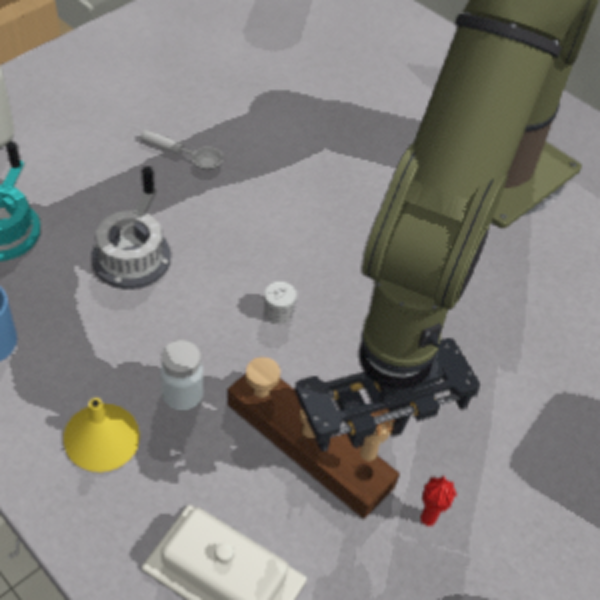

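Gripped and lifted: width 35 mm, and the force agrees with 90 g. The reamer hangs at about (375,440) and its hole is clear at (365,472). Next I move above the chuck and look.

```bash
python3 - <<'E'
from h import *
o=down(-22)
arm.line_to([*R,210],vel=200)
arm.move_ptp([*C,210],o); arm.line_to([*C,69.3+45],vel=150)
s=arm.state();print(s["width"],s["position"],s["wrist_force"],s["time_s"])
cv2.imwrite("pics/raw3.png",vision.get_image("scene")[:,:,::-1])
im=cv2.imread("pics/raw3.png")[90:240,160:360]
cv2.imwrite("pics/s3.png",cv2.resize(im,None,fx=4,fy=4,interpolation=cv2.INTER_CUBIC))
for p in[(*C,22+45),(*C,56),(*P,102)]: print((pix("scene",np.array(p))-[160,90])*4)
E
```

```text
34.98334921931494 [ 576.77965002 -219.52761684  115.03059855] [ 0.34035594 -0.17414734 -0.40752378] 8.6167
[334.55645267 340.23170363]
[335.56323404 350.45694401]
[374.94909231 224.71107311]
```

View pics/s3.png

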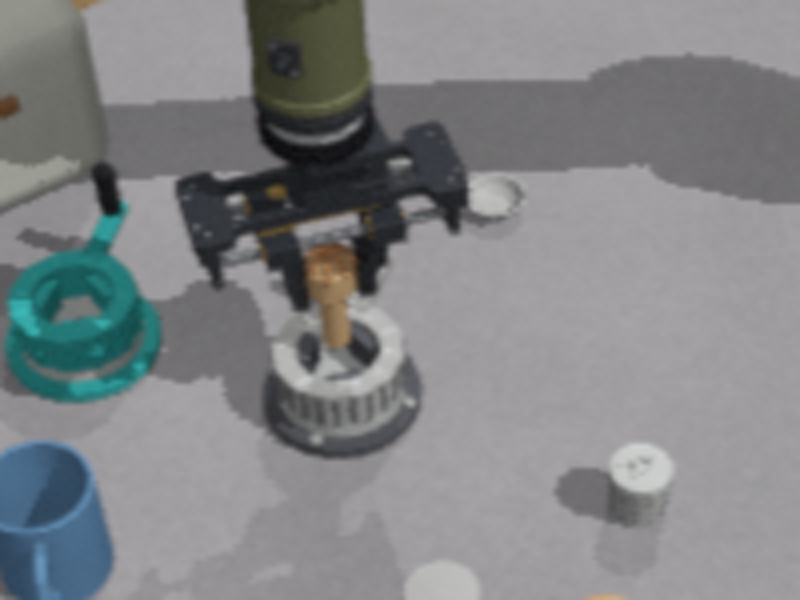

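The foot's centre is at (338,341) and the chuck ring's at (338,349). Both sit 3 px from prediction in the same direction, so the reamer is centred within about 1–2 mm. Lowering now.

```bash
python3 - <<'E'
from h import *
arm.line_to([*C,69.3+12],vel=80,guard=8)
print(arm.line_to([*C,69.3-4],vel=20,guard=6))
s=arm.state();print(s["width"],s["position"],s["wrist_force"],s["time_s"])
E
```

```text
True
35.149173528831945 [ 576.03336624 -219.48065671   69.47276627] [-0.46856532 -0.58828194  5.43474606] 9.8417
```

```bash
python3 - <<'E'
from h import *
arm.move_gripper(62)
p=arm.state()["position"]
arm.line_to([p[0],p[1],190],vel=150)
d=P-C;t=np.arctan2(d[1],d[0]);H=C+90*np.array([np.cos(t),np.sin(t)]);a=np.degrees(t)%360-270
print(H,np.degrees(t),a)
arm.move_ptp([*H,160],down(a)); arm.move_gripper(50)
cv2.imwrite("pics/raw4.png",vision.get_image("scene")[:,:,::-1])
im=cv2.imread("pics/raw4.png")[90:240,160:360]
cv2.imwrite("pics/s4.png",cv2.resize(im,None,fx=4,fy=4,interpolation=cv2.INTER_CUBIC))
print(arm.state()["time_s"])
E
```

```text
[ 499.05287354 -266.18125672] -148.7562076747543 -58.75620767475431
12.2667
```

View pics/s4.png

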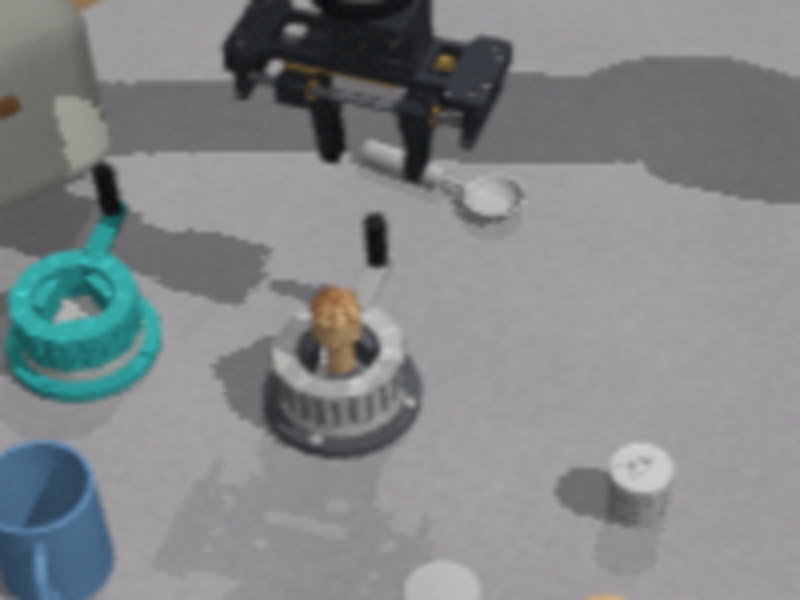

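The reamer stands upright in the chuck at (338,330), and the post at (375,240) lies below the gap between the fingers. Next I pinch it and swing it.

```bash
cat >> h.py <<'E'
def go(th,z,r=90,vel=100):
    arm.line_to([*(C+r*np.array([np.cos(th),np.sin(th)])),z],down(np.degrees(th)+90-0 if 0 else np.degrees(th)%360-270),vel=vel)
def rep(th,th0):
    s=arm.state();f=np.array(s["wrist_force"]);p=np.array(s["position"])[:2]-C
    e=p/np.linalg.norm(p);ft=f[:2]@np.array([-e[1],e[0]]) # resists cw motion => +
    act=th0-(np.arctan2(p[1],p[0])-2*np.pi if p[1]>0 else np.arctan2(p[1],p[0]))
    print(f"cmd {th0-th:.3f} act {act:.3f} r {np.hypot(*p):.1f} Ft {ft:.1f} Fr {f[:2]@e:.1f} Fz {f[2]:.1f} w {s['width']:.1f} t {s['time_s']:.2f}");return ft
E
python3 - <<'E'
from h import *
d=P-C;th0=np.arctan2(d[1],d[0])
H=C+90*d/np.linalg.norm(d)
print(arm.line_to([*H,71.3],vel=120,guard=8))
arm.move_gripper(10); rep(th0,th0)
for k in range(1,8):
    th=th0-0.13*k; go(th,71.3)
    ft=rep(th,th0)
    if abs(ft)>12: break
E
```

```text
False
cmd 0.000 act -0.016 r 90.2 Ft 2.4 Fr 1.1 Fz 2.5 w 16.8 t 13.76
cmd 0.130 act 0.138 r 89.9 Ft -0.6 Fr 0.2 Fz 5.6 w 17.0 t 14.04
cmd 0.260 act 0.266 r 89.7 Ft 0.1 Fr 0.2 Fz 5.4 w 17.2 t 14.32
cmd 0.390 act 0.396 r 89.4 Ft 0.6 Fr -1.0 Fz 4.9 w 17.1 t 14.61
cmd 0.520 act 0.525 r 89.1 Ft 0.5 Fr -1.9 Fz 4.4 w 16.6 t 14.89
cmd 0.650 act 0.653 r 88.8 Ft 1.0 Fr -2.6 Fz 3.9 w 17.4 t 15.18
cmd 0.780 act 0.782 r 88.6 Ft 0.0 Fr -3.2 Fz 5.1 w 17.0 t 15.46
cmd 0.910 act 0.911 r 88.2 Ft -0.5 Fr -4.0 Fz 4.2 w 16.9 t 15.74
```

```bash
python3 - <<'E'
from h import *
d=P-C;th0=np.arctan2(d[1],d[0]);x=0.91
while x<1.55:
    x+=0.03 if x<1.1 else 0.02
    go(th0-x,71.3,vel=30); arm.dwell(0.08)
    if rep(th0-x,th0)>12: break
E
```

```text
cmd 0.940 act 0.928 r 88.2 Ft 2.5 Fr -4.9 Fz 4.1 w 16.9 t 16.07
cmd 0.970 act 0.955 r 88.1 Ft 2.3 Fr -5.7 Fz 3.6 w 17.0 t 16.41
cmd 1.000 act 0.984 r 88.1 Ft 2.5 Fr -5.6 Fz 3.6 w 16.9 t 16.74
cmd 1.030 act 1.014 r 88.0 Ft 2.3 Fr -5.7 Fz 3.4 w 17.2 t 17.07
cmd 1.060 act 1.043 r 87.9 Ft 1.9 Fr -6.0 Fz 3.4 w 17.2 t 17.41
cmd 1.090 act 1.073 r 87.9 Ft 1.6 Fr -5.4 Fz 2.3 w 17.1 t 17.74
cmd 1.120 act 1.098 r 87.8 Ft 2.8 Fr -6.7 Fz 3.8 w 17.0 t 18.07
cmd 1.140 act 1.111 r 87.7 Ft 3.0 Fr -6.0 Fz 3.1 w 17.1 t 18.41
cmd 1.160 act 1.126 r 87.7 Ft 5.4 Fr -7.1 Fz 3.6 w 16.7 t 18.74
cmd 1.180 act 1.139 r 87.7 Ft 6.5 Fr -6.4 Fz 3.2 w 17.1 t 19.07
cmd 1.200 act 1.152 r 87.6 Ft 7.4 Fr -5.9 Fz 3.7 w 17.2 t 19.41
cmd 1.220 act 1.165 r 87.6 Ft 8.2 Fr -5.1 Fz 3.2 w 17.0 t 19.74
cmd 1.240 act 1.178 r 87.6 Ft 9.3 Fr -5.8 Fz 3.7 w 17.1 t 20.07
cmd 1.260 act 1.191 r 87.6 Ft 11.5 Fr -6.6 Fz 2.6 w 17.1 t 20.41
cmd 1.280 act 1.201 r 87.4 Ft 11.9 Fr -5.8 Fz 3.1 w 17.1 t 20.74
cmd 1.300 act 1.211 r 87.3 Ft 13.3 Fr -5.9 Fz 3.1 w 17.0 t 21.07
```

The handle turned stiff at a travel of about 1.12. I pushed on about 0.09 rad to 13 N, as a firm grip needs. Now I let go, retreat and check.

```bash
python3 - <<'E'
from h import *
arm.move_gripper(50)
p=arm.state()["position"]
arm.line_to([p[0],p[1],200],vel=120)
arm.move_ptp([450,100,280],down(-60)); arm.dwell(0.3)
s=vision.get_image("scene");t=vision.get_image("top")
m=np.hstack([cv2.resize(s[100:210,180:325],(395,300),interpolation=cv2.INTER_CUBIC),cv2.resize(t[177:287,290:435],(395,300),interpolation=cv2.INTER_CUBIC)])
cv2.imwrite("pics/m5.png",m[:,:,::-1])
st=arm.state();print(st["time_s"],st["wrist_force"],st["width"])
k=395/145
for sp in(1.25,1.28,1.33):
    th=np.arctan2(*(P-C)[::-1])-(sp-1.25+1.12);q=np.r_[C+89*np.array([np.cos(th),np.sin(th)]),102]
    print(sp,(pix("scene",q)-[180,100])*k,(pix("top",q)-[290,177])*k+[395,0])
for z in (22+55,22+93):print((pix("scene",np.r_[C,z])-[180,100])*k,(pix("top",np.r_[C,z])-[290,177])*k+[395,0])
E
```

```text
24.4083 [ 0.2002233   0.72209849 -0.44054149] 49.80596986883556
1.25 [255.86653881 173.65666269] [541.5988026  212.94883595]
1.28 [256.12348695 175.49035972] [539.0626602  211.34395246]
1.33 [256.38325991 178.56819826] [534.94617987 208.50638541]
[172.73106996 198.06137086] [587.71813514 131.82110677]
[170.26883089 173.03251112] [594.24238359 127.81258952]
```

View pics/m5.png

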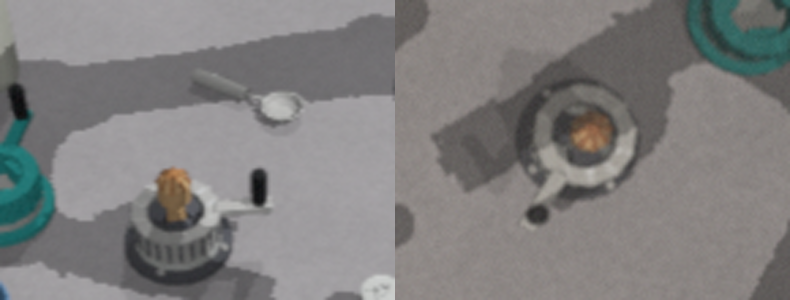

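The reamer stands upright in the closed jaws: its dome is at (174,172) in the scene crop and (591,131) in the top crop, where predicted. The post top at (259,173)/(538,213) fits sleeve ≈1.28. The robot is clear.

```bash
python3 -c "
from plant import arm
print(arm.hand_in())"
```

```text
the job is handed in; nothing more can be done
None
```

I took the ribbed reamer out of the block and stood it on the chuck floor. I then swung the handle clockwise until the jaws gripped the shank, let go, moved clear and handed in at about 24.4 s of the 56 s allowed.

- **Standing on the floor:** the foot touched down with the tool at 69.5 mm; 69.3 mm was expected.
- **Firm grip:** the handle turned stiff after about 1.12 rad of travel. I pushed on about 0.09 rad until it resisted with 13 N, which puts the sleeve at about 1.34.
- **After letting go:** the last pictures show the reamer upright and centred. The handle post is within a few crop pixels (about 1 px in the camera picture) of where a sleeve angle of 1.28 puts it. That angle is inferred from where the handle turned stiff and from the pictures, since there is no direct reading.

No check failed. Two small disagreements remain. Positions from the two cameras differed by up to about 6 mm, on the handle post. Also, the radius I measured while swinging the handle fell from 90 to 87.3 mm, with up to about 7 N of sideways force, so my chuck centre was 1–3 mm off. Neither caused trouble.

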